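Turn the rotor's castle nut on to its next slot and lock it with the key

TASK

Take the red-tabbed locking key out of its holder, set its blade into the slots of the brass castle nut on the bench spinner, and with it turn the nut on clockwise, never backing it off, only as far as the next slot that lines up with the cross slot in the spindle. There let the key drop fully home across nut and spindle and leave it standing upright; press only gently, going by feel (no harder than about 2 kg), and leave everything else where it is.

Things in the scene. Friction and masses are not known exactly. Their poses are not given: they have to be found in the camera images.
- spinner: Fixed white bench spinner: housing 140 x 140 mm on feet, top at z 58 mm, and on it an aluminium rotor disc of 132 mm diameter, top at z 70 mm. Origin: centre of its underside, on the upright axis that spindle and castle nut share; its small screen and knob face -x, z is up.
- crown_centre (a point): Centre of the top of the brass castle nut, 104 mm above the spinner's underside; axes as the spinner's. Hexagon 62 mm across flats, z 70 to 90 mm; on it a round crown, outer diameter 58, inner 37 mm, z 90 to 104 mm, cut by six radial slots 9 mm wide, one every 60 degrees, open at top and outside, floor at z 90 mm (all above the underside).
- spindle_end (a point): Centre of the steel spindle's end inside the crown, 99 mm above the underside; axes as the spinner's. 32 mm diameter, locked, with one cross slot right through, 7.5 mm wide, 9 mm deep (floor at 90 mm). The slot runs only roughly along y: up to 16 degrees off either way, different each time, not measured: feel for it (or see it).
- castle_nut (a joint): Nut angle on the spinner, rad, growing clockwise seen from above (tightening). At 0 a pair of opposite slots lies along the spinner's y; at q that pair is q clockwise of y, the next pair 1.047 - q anticlockwise of y. This next pair must reach the cross slot: at 0.76 to 1.33, give or take 0.12 of play. Starts at 0.45 to 0.60. Friction of about 0.15 N m holds it.
- lock_key: Loose key, about 0.11 kg. Steel blade 6 mm thick (x), 56 mm long (y), z 0 (foot) to 21 mm, lower edges bevelled; red grip tab 14 mm thick (x), 26 mm wide (y), z 20 to 60 mm: grasp across the 14 mm. Origin: middle of the foot. Foot height over the spinner's underside: on the crown 104, in the nut's slots on the spindle's end 99, fully home 90 mm.
- key_holder: Fixed grey block 44 x 90 x 24 mm, origin at the centre of its underside. The key stands in a slot along its y axis, 14 mm deep (slot floor 10 mm above the underside), with under 1 mm play at each side.
- weight: Bystander: brass weight with a knob, 20 mm diameter, 35 mm tall; origin under its centre.
- vial_red: Bystander: small vial with a red cap, 21 mm diameter, 45 mm tall; origin under its centre.
Mind the look-alikes: they are no part of the job. Of the things that look like the lock_key, the smaller one is meant.

How it is judged:
On the way, in this order (a step that is already met when the one before it is completed fails the run):
1. The key's blade is in the nut's slots, and the nut not yet turned on (z of lock_key in the frame of spinner below 0.1015 m and horizontal distance between lock_key and crown_centre below 0.008 m and value of joint castle_nut below 0.7 rad), for 0.1 s.
2. The nut has been turned on to the next slot and the key has dropped home across nut and spindle (z of lock_key in the frame of spinner below 0.0925 m and horizontal distance between lock_key and crown_centre below 0.006 m and value of joint castle_nut above 0.62 rad), for 0.2 s.
At the end, for the whole second after the job is handed in: The key stands home in the cross slot (foot no more than 92.5 mm above the spinner's underside, within 6 mm of the spindle axis, under 0.12 rad off upright, at rest), and the nut stands at the next slot (joint 0.62 to 1.45 rad) (all of step 2 and angle between lock_key's own z axis and vertical below 0.12 rad and value of joint castle_nut below 1.45 rad and linear speed of lock_key below 0.02 m/s); the robot touches nothing.
It fails at once if the key forced: its contacts with nut, spindle and spinner add up to more than 30 N (contact force between lock_key and spinner above 30 N).
It fails at once if the nut backed off (below 0.40 rad) (value of joint castle_nut below 0.4 rad).
It fails at once if the nut turned past the next slot (above 1.48 rad) (value of joint castle_nut above 1.48 rad).
It fails at once if a bystander (brass weight, red-capped vial) moved by more than 20 mm (distance of any of weight, vial_red from where it was at the start of the episode above 0.02 m).
It also fails if it takes over 70 s, if anything falls off the work surface, if the arm or the gripper's body presses on something with over 40 N, if the wrist force passes 120 N, or if a joint passes its speed limit or range.

ROBOT

A 7-joint arm with a two-finger parallel gripper is mounted at the origin on the work surface; the furniture and walls round the work are solid. World frame = base frame: x ahead of the robot, y to its left, z up, the work surface at z = 0. Lengths are in m, angles in rad, forces in N, time in s.
With the tool pointing down it reaches from about 0.425 to 0.925 m from the base axis. Payload 6.8 kg.
Tool frame: the origin (TCP) lies at the centre of the arm's flange, where the gripper is bolted on; the fingertips stand 173 mm ahead of it and the grasp point (between the pads) lies 155 mm ahead of it (r.hold_point_z is the distance from the TCP to the grasp point, in m); z points along the fingers, x is the direction in which the jaws open and shut, and the axes are right-handed (so a half turn about z gives the same grasp; the last joint's range is limited). The gripper opens to 85 mm and grips with 20 to 120 N. Pads are 22 mm wide; open, the fingers measure 114 mm over their backs; the gripper's body (76 mm by 85 mm) begins 54 mm behind the grasp point. The pads swing forward as they close: fully open they stand 13 mm farther back than shut.
Start: joints at [1.119, 0.477, 0.022, 1.555, -0.011, 1.109, -0.083], TCP at [0.228, -0.636, 0.405] pointing down, gripper open.
Joint ranges: [-2.96, 2.96], [-0.34, 2.1], [-1.41, 1.46], [0.24, 2.44], [-1.37, 4.51], [0.17, 1.92], [-2.96, 2.96]. Speed limits (rad/s): [2.39, 2.39, 3.14, 3.14, 3.14, 3.14, 3.14].

INTERFACE

Orientations are given as a rotation vector (axis times angle).
In Python, from bench import r gives the robot as it stands.
- The arm moves only by the tool apply_moves, never from a script. Its arguments are lists of equal length, an entry for each row: "dp": the shift along the tool's x, y, z scaled (see below), a list of three; "twist": the turn, a rotation vector about the tool's x, y, z scaled (see below), a list of three; "jaw": the closure in counts, from 0 (fully open) to 255 (shut). In form: {"dp": [[x, y, z], ...], "twist": [[rx, ry, rz], ...], "jaw": [jaw, ...]}. A call has 1 to 20 rows; each row shifts and turns the pose as measured when the row begins, along the tool's axes as they then stand; what a row does not reach is not made up. The controller multiplies each number of a shift by 12 cm and each number of a turn by 120 degrees. A row lasts 1/10 s, in which the tool goes at most 50 mm and 8.59 degrees, less where a joint would pass 70% of its speed; a pose out of reach is approached as far as the arm can. A call with a number of a shift or a turn outside -1 to 1 is refused whole. A call with a gripper value outside its range is refused whole. The fingers move at their own pace and stop on an object; "grip_force" is the grip in N (left out, the last holds). Time passes only in rows, so rows that do not move let the fingers close. It gives the time, the measured TCP pose, the force and the opening at its end, in the units of the state.
- r.get_obs(): the state, without advancing time (a new reading comes with each control period).
- r.grab_frame(name): name is "scene" or "top" or "wrist"; returns a dict with "color" (420x560x3 uint8, red, green, blue), "z_map" (420x560 float32, m along the optical axis (not along the pixel's ray), 0 where there is no reading), "intrinsics" (3x3 intrinsics, pixels), "R" (3x3) and "t" (3): a world point X has camera coordinates R X + t; the wrist camera has in their place "hand_eye" (4x4, takes a point from camera to tool coordinates, whose origin is the TCP and whose axes are the tool frame's). Camera axes: x right, y down, z forward; pixel columns grow to the right and rows downward; lengths in m; the calibration is good to about 2 mm. A picture is of the moment at which its call begins: read the wrist's pose just before it.
- r.hand_in(): hands the job in, once; it reports no verdict.
The state is a dict: "clock": time; "joints": joint angles; "qvel": joint speeds; "tau": joint torques, N m; "tcp_pos": TCP position; "orientation": TCP orientation; "contact_force": force on the tool from outside, world axes, zero at the start; "moment": the same for the moment, N m; "grip_width": finger opening in m.
Only numpy, scipy, OpenCV 4.12 (cv2) and the standard library are available. Lean on these libraries where they do the work, as an engineer would, in place of code of your own. Each camera call takes 0.05 s, during which the arm holds its last target.

## Working session

There is one attempt and no reset: what is moved stays moved. The work goes in short steps, Python scripts to look and compute and a tool call to move; the robot and the scene stay as the last step left them, time stands still between calls to the robot, and variables do not carry over. Pictures are saved under pics/ and viewed, and the job is handed in when it is done.

Besides the shell and the picture viewer there is one more tool, called by a JSON object that holds its "method" and its "body", one argument or row to a line. apply_moves: Moves the arm, as the interface text tells. Shifts and turns lie within -1 to 1; 1 stands for 12 cm of shift or 120 degrees of turn. Its arguments: {"type":"object","properties":{"dp":{"type":"array"},"twist":{"type":"array"},"jaw":{"type":"array"},"grip_force":{"type":"number"}},"required":["dp","twist","jaw"]}

```bash
ls; mkdir -p pics
python3 - <<'E'
from bench import r
import cv2,numpy as np
o=r.get_obs()
for k,v in o.items(): print(k,np.round(v,4))
for n in ["scene","top","wrist"]:
    f=r.grab_frame(n); cv2.imwrite(f"pics/{n}0.png",f["color"][:,:,::-1])
    np.savez(f"{n}0.npz",**f)
    print(n,np.round(f["intrinsics"],1).tolist(), [ (k,np.round(f[k],4).tolist()) for k in f if k in("R","t","hand_eye")])
E
```

```text
pics
clock 0.0
joints [ 1.1189  0.4778  0.0224  1.5565 -0.0115  1.1093 -0.0831]
qvel [ 0.     -0.0006  0.0004 -0.0004 -0.0007  0.0017  0.0004]
tau [-5.00000e-04 -5.96451e+01  1.60780e+00 -2.81206e+01  1.24000e-02
  9.20000e-03 -0.00000e+00]
tcp_pos [ 0.2275 -0.6352  0.4037]
orientation [-2.5679  1.8081  0.0026]
contact_force [-0.3473  0.0422  0.8556]
moment [ 0.0109 -0.0461  0.0232]
grip_width 0.0851
scene [[415.1, 0.0, 272.0], [0.0, 415.1, 208.3], [0.0, 0.0, 1.0]] [('R', [[-0.6499, -0.76, 0.0085], [-0.3376, 0.2786, -0.8991], [0.6809, -0.5872, -0.4377]]), ('t', [0.2936, 0.2143, 0.6013])]
top [[405.3, 0.0, 277.3], [0.0, 405.3, 212.7], [0.0, 0.0, 1.0]] [('R', [[0.0225, -0.9997, -0.0093], [-0.9945, -0.0214, -0.1026], [0.1024, 0.0116, -0.9947]]), ('t', [0.0292, 0.4403, 0.9281])]
wrist [[372.1, 0.0, 280.1], [0.0, 372.1, 212.6], [0.0, 0.0, 1.0]] [('hand_eye', [[1.0, -0.0006, 0.0007, 0.0], [0.0004, 0.9653, 0.261, -0.0654], [-0.0008, -0.261, 0.9653, 0.0307], [0.0, 0.0, 0.0, 1.0]])]
```

View pics/scene0.png

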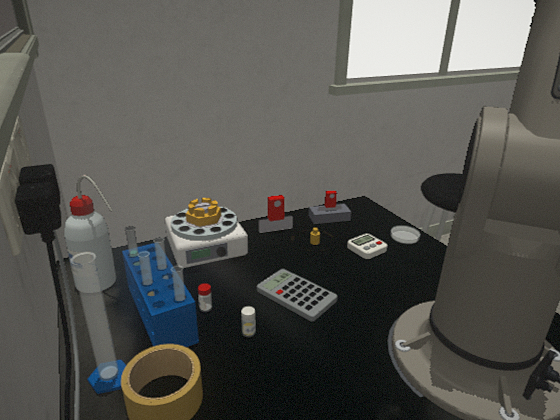

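View pics/top0.png

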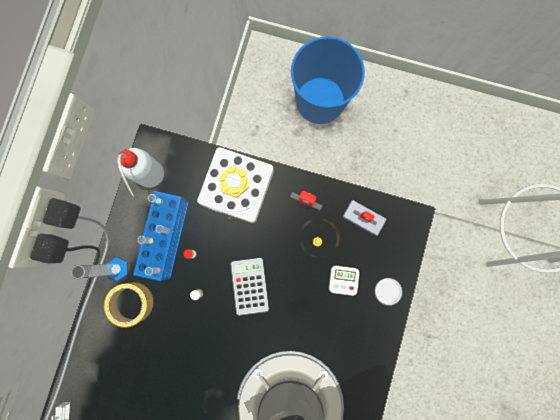

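View pics/wrist0.png

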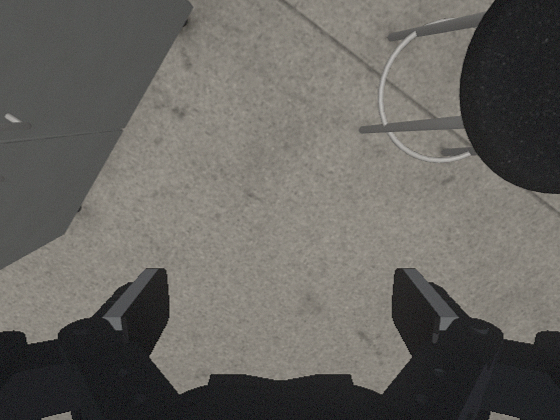

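Look-alikes: a red tab at scene (276,207) / top (308,199), and a red tab at scene (331,198) / top (367,216). The red-capped vial and the bottle cap are not keys. I'll check both tabs in close crops and measure them.

```bash
cat > h.py <<'E'
import numpy as np,cv2
from scipy.spatial.transform import Rotation as Ro
def P(f):
    return np.asarray(f["intrinsics"])@np.c_[f["R"],f["t"]]
def ray(f,u,v,z):
    K=f["intrinsics"];d=np.linalg.inv(K)@np.array([u,v,1.]);R=f["R"];c=-R.T@f["t"];d=R.T@d
    return c+d*(z-c[2])/d[2]
def cloud(f):
    D=f["z_map"];v,u=np.mgrid[:D.shape[0],:D.shape[1]]
    K=f["intrinsics"];X=np.stack([(u-K[0,2])/K[0,0]*D,(v-K[1,2])/K[1,1]*D,D],-1)
    return (X-f["t"])@f["R"]
def wristf(f,o):
    # convert wrist to world R,t
    T=np.eye(4);T[:3,:3]=Ro.from_rotvec(o["orientation"]).as_matrix();T[:3,3]=o["tcp_pos"]
    W=np.linalg.inv(T@f["hand_eye"]);f=dict(f);f["R"]=W[:3,:3];f["t"]=W[:3,3];return f
def red(c):
    h=cv2.cvtColor(c,cv2.COLOR_RGB2HSV);return ((h[...,0]<8)|(h[...,0]>172))&(h[...,1]>150)&(h[...,2]>70)
def grab(r,n):
    o=r.get_obs();f=r.grab_frame(n)
    return (wristf(f,o) if n=="wrist" else f),o
E
python3 - <<'E'
from h import *
S=dict(np.load("scene0.npz"));T=dict(np.load("top0.npz"))
a=cv2.resize(S["color"][170:270,150:360],None,fx=3.8,fy=3.8,interpolation=cv2.INTER_CUBIC)
cv2.imwrite("pics/cs.png",a[:,:,::-1])
b=cv2.resize(T["color"][140:260,190:400],None,fx=3.8,fy=3.8,interpolation=cv2.INTER_CUBIC)
cv2.imwrite("pics/ct.png",b[:,:,::-1])
for n,f in(("scene",S),("top",T)):
    C=cloud(f)
    k,l,st,ce=cv2.connectedComponentsWithStats(red(f["color"]).astype(np.uint8))
    for i in range(1,k):
        if st[i,4]>15:
            p=C[l==i];print(n,st[i].tolist(),ce[i].round(1),np.median(p,0).round(3),p.min(0).round(3),p.max(0).round(3))
E
```

```text
scene [325, 191, 12, 17, 151] [330.  199.1] [ 0.431 -0.159  0.049] [ 0.422 -0.173  0.03 ] [ 0.444 -0.151  0.069]
scene [70, 195, 22, 20, 284] [ 79.3 204.6] [0.522 0.357 0.16 ] [-0.146  0.336  0.144] [0.546 0.516 0.453]
scene [268, 195, 17, 26, 343] [275.4 208.1] [ 0.466 -0.02   0.056] [-0.146 -0.041  0.03 ] [0.484 0.516 0.453]
scene [198, 283, 13, 12, 129] [204.  288.5] [0.337 0.242 0.043] [ 0.329  0.199 -0.002] [0.407 0.251 0.046]
scene [276, 290, 7, 4, 19] [279.1 291.4] [0.283 0.129 0.013] [0.278 0.123 0.009] [0.291 0.134 0.014]
top [121, 150, 16, 17, 195] [128.2 158.6] [0.528 0.342 0.164] [0.515 0.331 0.148] [0.547 0.358 0.17 ]
top [299, 191, 17, 15, 162] [307.1 197.6] [ 0.469 -0.027  0.081] [ 0.342 -0.045 -0.   ] [0.488 0.028 0.969]
top [361, 212, 13, 9, 77] [367.3 215.9] [ 0.432 -0.163  0.068] [ 0.423 -0.176  0.037] [ 0.441 -0.152  0.073]
top [184, 250, 9, 9, 66] [187.7 253.7] [0.339 0.241 0.044] [ 0.329  0.23  -0.002] [0.348 0.26  0.047]
```

View pics/cs.png

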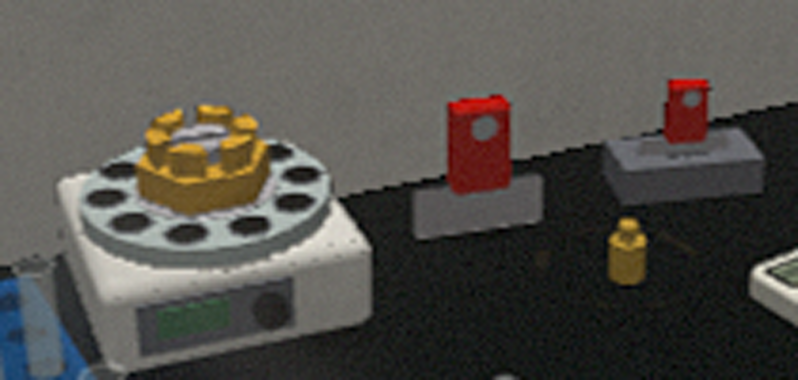

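View pics/ct.png

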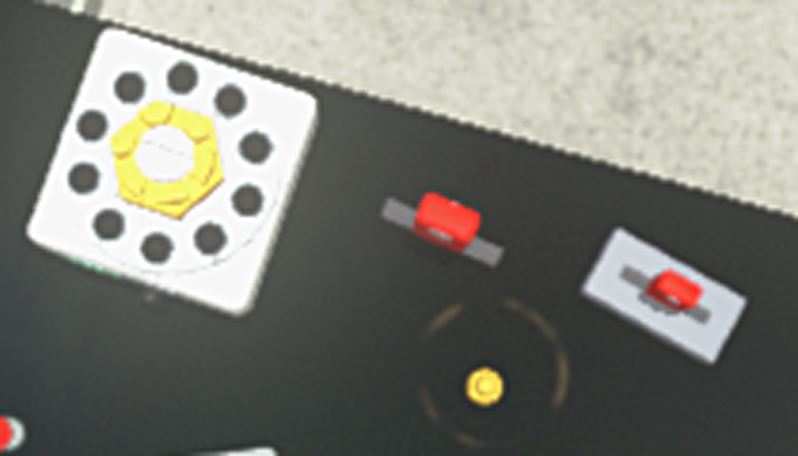

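The smaller tab, standing in the 44x90 grey block at scene (331,198) / top (367,216), is the lock_key. The other is bigger and stands in a narrow plate. I'll move the wrist camera above the holder.

{"method": "apply_moves", "body": {
  "dp": [
    [-0.258,-0.248,0.06],
    [-0.258,-0.248,0.06],
    [-0.258,-0.248,0.06],
    [-0.258,-0.248,0.06],
    [-0.258,-0.248,0.06],
    [-0.258,-0.248,0.06],
    [-0.258,-0.248,0.06],
    [-0.258,-0.248,0.06],
    [-0.258,-0.248,0.06],
    [-0.258,-0.248,0.06],
    [-0.258,-0.248,0.06],
    [-0.258,-0.248,0.06],
    [0,0,0],
    [0,0,0],
    [0,0,0],
    [0,0,0],
    [0,0,0]
  ],
  "twist": [
    [0,0,0],
    [0,0,0],
    [0,0,0],
    [0,0,0],
    [0,0,0],
    [0,0,0],
    [0,0,0],
    [0,0,0],
    [0,0,0],
    [0,0,0],
    [0,0,0],
    [0,0,0],
    [0,0,-0.068],
    [0,0,-0.068],
    [0,0,-0.068],
    [0,0,-0.068],
    [0,0,-0.068]
  ],
  "jaw": [0,0,0,0,0,0,0,0,0,0,0,0,0,0,0,0,0]
}}

```text
clock: 1.85
tcp_pos: [0.4449, -0.1447, 0.3107]
orientation: [3.046, -0.765, -0.005]
contact_force: [0.5, 0.7, 0.2]
grip_width: 0.0854
```

```bash
cat > look.py <<'E'
from bench import r
from h import *
import sys,pickle
f,o=grab(r,"wrist");n=sys.argv[1]
pickle.dump((f,o),open(n+".pkl","wb"))
cv2.imwrite(f"pics/{n}.png",f["color"][:,:,::-1])
print(o["clock"],o["tcp_pos"].round(4) if hasattr(o["tcp_pos"],'round') else o["tcp_pos"],np.round(o["orientation"],3),"joints",np.round(o["joints"],2))
Rm=Ro.from_rotvec(o["orientation"]).as_matrix();print("toolx ang",np.degrees(np.arctan2(Rm[1,0],Rm[0,0])),"z",Rm[:,2].round(3))
E
python3 look.py w1
```

```text
1.85 [ 0.4449 -0.1447  0.3107] [ 3.046 -0.765 -0.005] joints [ 0.5   0.29 -0.36  2.11  0.15  0.77 -0.45]
toolx ang -28.20303834167601 z [-0.003  0.    -1.   ]
```

View pics/w1.png

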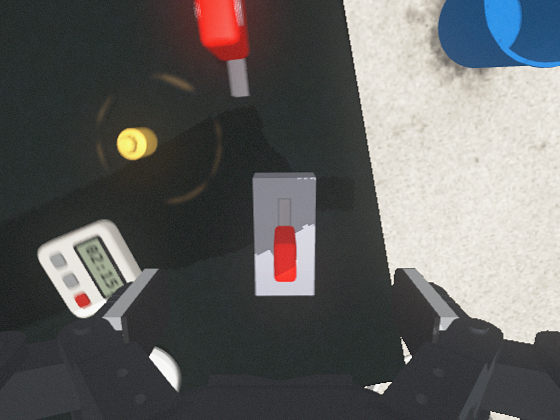

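The wrist picture shows the small key's tab at about (285,254), with its blade end at (284,213). The holder spans u 253-315, v 173-296. Next I measure it.

```bash
cat > mkey.py <<'E'
import pickle,sys
from h import *
f,o=pickle.load(open(sys.argv[1]+".pkl","rb"))
C=cloud(f);m=red(f["color"])
k,l,st,ce=cv2.connectedComponentsWithStats(m.astype(np.uint8))
x,y=map(int,sys.argv[2].split(","));i=l[y,x];p=C[l==i]
ztop=np.percentile(p[:,2],90);print("red",st[i],"ztop",ztop)
t=(l==i)&(C[...,2]>ztop-.004)
rr=cv2.minAreaRect((C[t][:,:2]*1000).astype(np.float32));print("top face rect mm",rr, "n",t.sum(), "z",np.median(C[t][:,2]))
# holder top by rays: grey not dark, z 18..30
h=(C[...,2]>.019)&(C[...,2]<.030)&(np.hypot(*(np.moveaxis(C[...,:2]-p.mean(0)[:2],-1,0)))<.07)&~m
rr=cv2.minAreaRect((C[h][:,:2]*1000).astype(np.float32));print("holder",rr,"z",np.median(C[h][:,2]))
E
python3 mkey.py w1 285,254
python3 - <<'E'
import pickle
from h import *
f,o=pickle.load(open("w1.pkl","rb"))
T=dict(np.load("top0.npz"));S=dict(np.load("scene0.npz"))
# two-view: top tab face corners/centre by triangulation: wrist tab top-face centre vs top cam
C=cloud(f);print(C[290,285],C[180,285],C[215,284])
g=f["color"][160:305,235:335];cv2.imwrite("pics/w1c.png",cv2.resize(g,None,fx=4,fy=4,interpolation=cv2.INTER_CUBIC)[:,:,::-1])
E
```

```text
red [ 274  226   22   56 1151] ztop 0.070762422352668
top face rect mm ((453.0958251953125, -132.5106658935547), (101.55023956298828, 12.880486488342285), 62.26465606689453) n 838 z 0.06994393027728568
holder ((435.2370910644531, -166.8560333251953), (90.89546203613281, 44.012550354003906), 61.66584396362305) z 0.02417823888701101
[ 0.41659414 -0.20306233  0.02414001] [ 0.45606541 -0.12892491  0.02360457] [ 0.44450327 -0.14901125  0.03138837]
```

View pics/w1c.png

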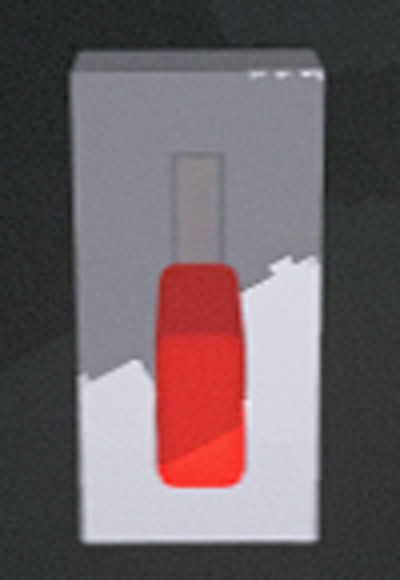

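Run:
```python
import pickle
from h import *
f,o=pickle.load(open("w1.pkl","rb"))
T=dict(np.load("top0.npz"));S=dict(np.load("scene0.npz"))
for c in[(160,333),(242,333),(158,487),(243,487),(201,410)]: print(ray(f,c[0]/4+235,c[1]/4+160,.07).round(4))
for c in[(176,154),(224,154)]: print("bl",ray(f,c[0]/4+235,c[1]/4+160,.031).round(4))
# robust top face
C=cloud(f);m=red(f["color"]);m[:200]=0
t=m&(abs(C[...,2]-.07)<.002)&(np.hypot(C[...,0]-.4352,C[...,1]+.1669)<.03)
rr=cv2.minAreaRect((C[t][:,:2]*1000).astype(np.float32));print(rr,t.sum())
# triangulate tab centroid between wrist and top/scene (blob centroids)
k,l,st,ce=cv2.connectedComponentsWithStats(m.astype(np.uint8));i=l[254,285]
for nm,F,c in(("top",T,(367.3,215.9)),("scene",S,(330,199.1))):
    X=cv2.triangulatePoints(P(f),P(F),ce[i].reshape(2,1),np.array(c).reshape(2,1));print(nm,(X[:3]/X[3]).ravel().round(4))
X=cv2.triangulatePoints(P(T),P(S),np.array([[367.3],[215.9]]),np.array([[330],[199.1]]));print((X[:3]/X[3]).ravel().round(4))
```

```text
[ 0.4363 -0.1523  0.07  ]
[ 0.4471 -0.1581  0.07  ]
[ 0.4241 -0.1743  0.07  ]
[ 0.4356 -0.1805  0.07  ]
[ 0.4359 -0.1661  0.07  ]
bl [ 0.447  -0.1371  0.031 ]
bl [ 0.4542 -0.141   0.031 ]
((435.4018859863281, -166.1501007080078), (25.540517807006836, 12.873680114746094), 62.32504653930664) 797
top [ 0.4342 -0.167   0.0502]
scene [ 0.4356 -0.1671  0.0476]
[ 0.435  -0.1658  0.0476]
```

{"method": "apply_moves", "body": {
  "dp": [
    [0.017,0.197,0],
    [0,0,0],
    [0,0,0.15],
    [0,0,0.15],
    [0,0,0.15],
    [0,0,0.1],
    [0,0,0.08],
    [0,0,0]
  ],
  "twist": [
    [0,0,0],
    [0,0,0],
    [0,0,0],
    [0,0,0],
    [0,0,0],
    [0,0,0],
    [0,0,0],
    [0,0,0]
  ],
  "jaw": [0,0,0,0,0,0,0,0],
  "grip_force": 40
}}

```text
clock: 2.7
tcp_pos: [0.4361, -0.1669, 0.233]
orientation: [3.042, -0.782, -0.001]
contact_force: [0.1, -0.6, -0.4]
grip_width: 0.0856
```

```bash
python3 look.py w2
python3 - <<'E'
import pickle
from h import *
f,o=pickle.load(open("w2.pkl","rb"))
R=Ro.from_rotvec(o["orientation"]).as_matrix()
hp=o["tcp_pos"]+R[:,2]*.155; d=np.array([.4355,-.1665,.052])-hp
print("hp",hp.round(4),"delta tool units",((R.T@d)/.12).round(3), "world",d.round(4))
E
```

```text
2.7 [ 0.4361 -0.1669  0.233 ] [ 3.042e+00 -7.820e-01 -1.000e-03] joints [ 0.49  0.42 -0.31  2.16  0.22  0.59 -0.48]
toolx ang -28.846913150402358 z [-0.001 -0.    -1.   ]
hp [ 0.436  -0.1669  0.078 ] delta tool units [-0.005 -0.001  0.217] world [-0.0005  0.0004 -0.026 ]
```

View pics/w2.png

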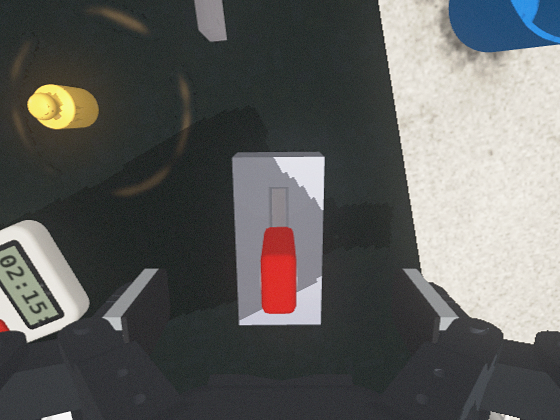

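The tab at (279,270) lies centred between the jaws, whose mid is about 281. I'll descend and close.

{"method": "apply_moves", "body": {
  "dp": [
    [-0.005,0,0.08],
    [0,0,0.08],
    [0,0,0.055],
    [0,0,0],
    [0,0,0],
    [0,0,0],
    [0,0,0],
    [0,0,0],
    [0,0,0],
    [0,0,0],
    [0,0,0],
    [0,0,0]
  ],
  "twist": [
    [0,0,-0.005],
    [0,0,0],
    [0,0,0],
    [0,0,0],
    [0,0,0],
    [0,0,0],
    [0,0,0],
    [0,0,0],
    [0,0,0],
    [0,0,0],
    [0,0,0],
    [0,0,0]
  ],
  "jaw": [0,0,0,0,255,255,255,255,255,255,255,255],
  "grip_force": 40
}}

```text
clock: 3.95
tcp_pos: [0.4362, -0.1665, 0.2075]
orientation: [3.046, -0.766, 0.004]
contact_force: [0.3, 0.3, -1.0]
grip_width: 0.0132
```

```bash
python3 look.py w3; python3 -c "
from bench import r
print(r.get_obs())"
```

```text
3.95 [ 0.4362 -0.1665  0.2075] [ 3.046 -0.766  0.004] joints [ 0.47  0.46 -0.29  2.17  0.26  0.53 -0.5 ]
toolx ang -28.244916489908775 z [ 0.002 -0.001 -1.   ]
{'clock': 4.0, 'joints': array([ 0.47351271,  0.46360624, -0.2910243 ,  2.17465212,  0.25692237,
        0.53238079, -0.50362105]), 'qvel': array([-0.00091022, -0.00128328,  0.00026358, -0.00143785,  0.00119087,
        0.00184613, -0.00026362]), 'tau': array([ 6.99897925e-02, -4.62721539e+01, -2.08083585e+00, -1.60102916e+01,
        6.61049620e-02, -9.38613061e-02,  8.72432138e-03]), 'tcp_pos': array([ 0.43621334, -0.16653012,  0.20743291]), 'orientation': array([ 3.0460289 , -0.76653122,  0.00375615]), 'contact_force': array([-0.14886271,  1.14101457, -1.39894017]), 'moment': array([0.07111606, 0.04116139, 0.01942592]), 'grip_width': 0.013753254342319669}
```

View pics/w3.png

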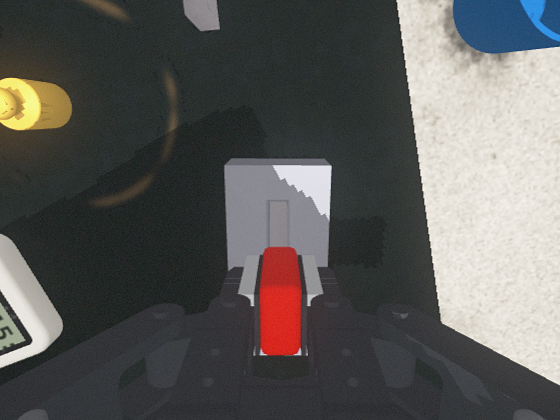

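Gripped: width is 13.5 mm and the tab is centred at (281,300). I'll lift straight up and meanwhile locate the nut roughly.

{"method": "apply_moves", "body": {
  "dp": [
    [0,0,-0.04],
    [0,0,-0.06],
    [0,0,-0.08],
    [0,0,-0.1],
    [0,0,-0.2],
    [0,0,-0.3],
    [0,0,-0.3],
    [0,0,0]
  ],
  "twist": [
    [0,0,0],
    [0,0,0],
    [0,0,0],
    [0,0,0],
    [0,0,0],
    [0,0,0],
    [0,0,0],
    [0,0,0]
  ],
  "jaw": [255,255,255,255,255,255,255,255]
}}

```text
clock: 4.8
tcp_pos: [0.436, -0.1662, 0.3469]
orientation: [3.047, -0.765, 0.007]
contact_force: [1.0, 0.0, -1.7]
grip_width: 0.0136
```

```bash
python3 look.py w4
python3 - <<'E'
from h import *
import pickle
S=dict(np.load("scene0.npz"));T=dict(np.load("top0.npz"))
def yel(c):
    h=cv2.cvtColor(c,cv2.COLOR_RGB2HSV);return ((h[...,0]>15)&(h[...,0]<32)&(h[...,1]>110)&(h[...,2]>80)).astype(np.uint8)
for n,f in(("t",T),("s",S)):
    m=yel(f["color"]);k,l,st,ce=cv2.connectedComponentsWithStats(m);C=cloud(f)
    for i in range(1,k):
        if st[i,4]>150:
            p=C[l==i];q=p[p[:,2]>.1];print(n,st[i].tolist(),ce[i].round(1),np.median(p,0).round(3),len(q),q.min(0).round(3) if len(q) else '',q.max(0).round(3) if len(q) else '')
# rotor disc from top cloud z 0.07
C=cloud(T);near=np.hypot(C[...,0]-.5,C[...,1]-.15)<.12
m=near&(abs(C[...,2]-.104)<.003);print("crown",cv2.minEnclosingCircle((C[m][:,:2]*1000).astype(np.float32)))
m=near&(abs(C[...,2]-.058)<.004);print("house",cv2.minAreaRect((C[m][:,:2]*1000).astype(np.float32)),m.sum())
m=near&(abs(C[...,2]-.070)<.003);print("rotor",cv2.minEnclosingCircle((C[m][:,:2]*1000).astype(np.float32)),np.median(C[m],0))
f,o=pickle.load(open("w4.pkl","rb"))
E
```

```text
4.8 [ 0.436  -0.1662  0.3469] [ 3.047 -0.765  0.007] joints [ 0.56  0.23 -0.37  2.08  0.11  0.85 -0.37]
toolx ang -28.20238485366629 z [ 0.004 -0.001 -1.   ]
t [219, 167, 29, 30, 432] [233.7 182. ] [0.496 0.133 0.098] 200 [0.474 0.107 0.1  ] [0.529 0.164 0.107]
t [104, 283, 49, 45, 621] [132.3 303.4] [0.227 0.35  0.045] 0  
s [186, 198, 35, 28, 664] [203.  212.9] [0.483 0.149 0.089] 165 [-0.146  0.11   0.1  ] [0.53  0.516 0.453]
s [121, 344, 80, 76, 2269] [160.5 392.5] [0.193 0.391 0.045] 8 [-0.146  0.516  0.453] [-0.146  0.516  0.453]
crown ((501.72418212890625, 136.19105529785156), 29.051097869873047)
house ((503.8736877441406, 152.8653564453125), (170.885498046875, 142.0155029296875), 71.97566986083984) 768
rotor ((487.8022155761719, 166.46328735351562), 98.63459777832031) [0.49679301 0.13513226 0.06940352]
```

View pics/w4.png

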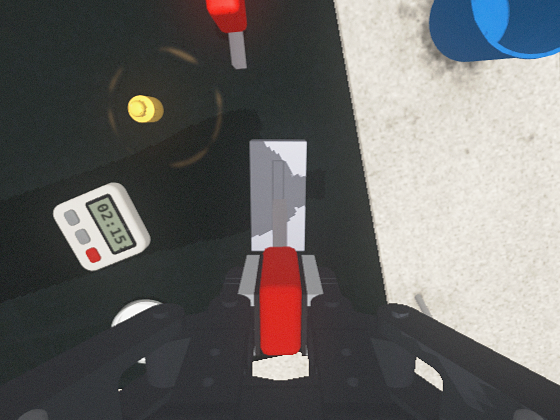

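The key is lifted, and its blade is now clear of the holder. Next I move to look straight down on the nut, near (0.502,0.136), and turn by about +38°.

{"method": "apply_moves", "body": {
  "dp": [
    [-0.066,-0.347,0],
    [-0.066,-0.347,0],
    [-0.066,-0.347,0],
    [-0.066,-0.347,0],
    [-0.066,-0.347,0],
    [-0.066,-0.347,0],
    [0,0,0],
    [0,0,0],
    [0,0,0],
    [0,0,0],
    [0,0,0],
    [0,0,0]
  ],
  "twist": [
    [0,0,0],
    [0,0,0],
    [0,0,0],
    [0,0,0],
    [0,0,0],
    [0,0,0],
    [0,0,-0.063],
    [0,0,-0.063],
    [0,0,-0.063],
    [0,0,-0.063],
    [0,0,-0.063],
    [0,0,0]
  ],
  "jaw": [255,255,255,255,255,255,255,255,255,255,255,255]
}}

```text
clock: 6.05
tcp_pos: [0.5085, 0.0857, 0.3362]
orientation: [3.127, 0.3, -0.023]
contact_force: [-0.1, 0.2, -0.9]
grip_width: 0.0136
```

```bash
python3 look.py w5
```

```text
6.05 [0.5085 0.0857 0.3362] [ 3.127  0.3   -0.023] joints [ 0.23  0.37 -0.63  1.96  0.27  0.91 -0.34]
toolx ang 10.966698632714342 z [-0.015 -0.002 -1.   ]
```

View pics/w5.png

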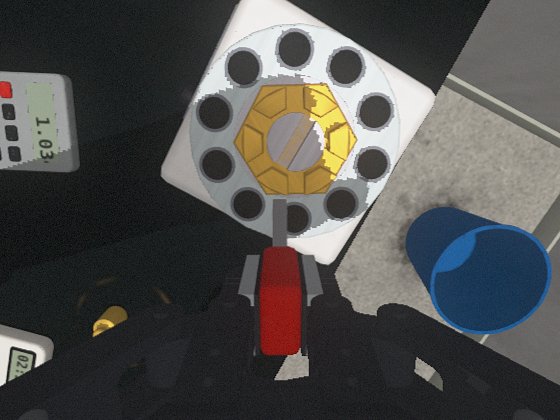

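Run:
```python
import pickle
from h import *
f,o=pickle.load(open("w5.pkl","rb"))
g=f["color"][70:210,220:370]
g=cv2.resize(g,None,fx=4,fy=4,interpolation=cv2.INTER_CUBIC);cv2.imwrite("pics/w5c.png",g[:,:,::-1])
C=cloud(f)
for z in(.104,.099,.09,.07,.058):
    m=(abs(C[...,2]-z)<.002);m[240:]=0;m[:,:150]=0;m[:,440:]=0
    p=(C[m][:,:2]*1000).astype(np.float32)
    print(z,m.sum(),cv2.minEnclosingCircle(p),cv2.minAreaRect(p),np.median(C[m][:,2]))
```

```text
0.104 3640 ((503.4096984863281, 135.64761352539062), 29.077545166015625) ((503.4938659667969, 135.70318603515625), (57.93263626098633, 56.66254425048828), 10.707528114318848) 0.10398097921852334
0.099 2044 ((503.30218505859375, 135.4199981689453), 28.63535499572754) ((506.9160461425781, 130.78106689453125), (52.69683837890625, 45.349430084228516), 21.450603485107422) 0.0990752372867113
0.09 4308 ((503.27398681640625, 135.6530303955078), 35.47157669067383) ((503.3428955078125, 135.7760009765625), (62.04423522949219, 70.79112243652344), 42.19705581665039) 0.09002860674729747
0.07 24015 ((503.4173583984375, 135.6915740966797), 65.9342269897461) ((503.51617431640625, 135.58863830566406), (130.61448669433594, 130.58241271972656), 80.16829681396484) 0.07036125203406794
0.058 6212 ((503.8821105957031, 134.94110107421875), 92.77754974365234) ((503.3512878417969, 135.75111389160156), (135.2945098876953, 135.5453643798828), 71.9937515258789) 0.05773497612714415
```

View pics/w5c.png

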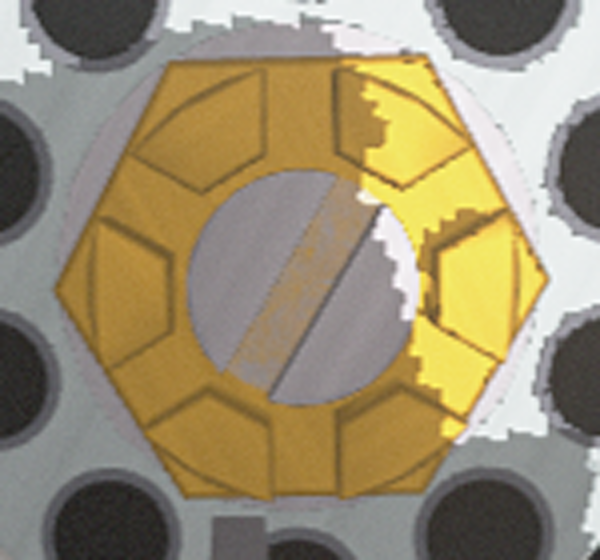

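The close view shows the nut with one slot pair nearly upright in the picture, at u about 295. The spindle cross slot leans about 28° clockwise of that, from crop (355,190) to (250,387). I'll get exact angles by rays and depth.

```bash
cat > nut.py <<'E'
import pickle,sys
from h import *
f,o=pickle.load(open(sys.argv[1]+".pkl","rb"))
c=np.array([.5034,.1357]);C=cloud(f)
if len(sys.argv)>2:
  pass
d=C[...,:2]-c;r=np.hypot(d[...,0],d[...,1]);a=np.arctan2(d[...,1],d[...,0]);z=C[...,2]
m=(z>.085)&(z<.0935)&(r<14.5e-3)
p=d[m];u,s,v=np.linalg.svd(p-p.mean(0),full_matrices=False);print("cross",m.sum(),"offs mm",p.mean(0)*1e3,"ang",np.degrees(np.arctan2(v[0,1],v[0,0]))%180)
m=(z>.085)&(z<.0935)&(r>.020)&(r<.0265)
A=a[m];ph=np.angle(np.exp(6j*A).mean())/6;print("nut slot (floor) mod60",np.degrees(ph)%60,m.sum())
m=(abs(z-.104)<.003)&(r>.020)&(r<.0285)
A=a[m];ph=np.angle(np.exp(6j*A).mean())/6;print("merlon mod60 -> slot",(np.degrees(ph)+30)%60,m.sum())
m=(abs(z-.09)<.002)&(r<.04)&(r>.0295)
print("hex",cv2.minAreaRect((C[m][:,:2]*1e3).astype(np.float32)))
E
python3 nut.py w5
python3 - <<'E'
import pickle
from h import *
f,o=pickle.load(open("w5.pkl","rb"))
def ang(a,b,z):
    A=ray(f,a[0]/4+220,a[1]/4+70,z);B=ray(f,b[0]/4+220,b[1]/4+70,z);d=B-A;return np.degrees(np.arctan2(d[1],d[0]))%180,((A+B)/2).round(4)
print("slot left",ang((266,72),(271,490),.104));print("right",ang((335,72),(337,490),.104))
print("cross",ang((333,180),(228,375),.099),ang((378,205),(272,398),.099))
# key blade angle in wrist image
C=cloud(f);print(C[205,275],C[240,281])
R=Ro.from_rotvec(o["orientation"]).as_matrix();print(R.round(4))
E
```

```text
cross 660 offs mm [0.35213184 0.09882024] ang 70.58331671182918
nut slot (floor) mod60 42.37847470100063 1073
merlon mod60 -> slot 42.32940327543133 2980
hex ((503.3428955078125, 135.7760009765625), (62.04423522949219, 70.79112243652344), 42.19705581665039)
slot left (np.float64(101.92043934353116), array([0.4989, 0.1351, 0.104 ]))
right (np.float64(102.17620266997184), array([0.5077, 0.1369, 0.104 ]))
cross (np.float64(72.5724029140701), array([0.5002, 0.1363, 0.099 ])) (np.float64(72.54767605013964), array([0.5068, 0.1343, 0.099 ]))
[0.49806469 0.11211971 0.15307769] [0.5031467  0.09972024 0.16011397]
[[ 0.9816  0.1902 -0.0145]
 [ 0.1902 -0.9817 -0.0016]
 [-0.0146 -0.0012 -0.9999]]
```

Slot pair B lies at 102.2° and the cross slot at about 72.4°. That needs roughly 30° clockwise, with q starting near 0.52 and ending near 1.04. I'll compute the move to above the nut.

```bash
cat > go.py <<'E'
# usage: go.py yaw x y z  -> tool-unit deltas from the present pose to TCP target, vertical tool
from bench import r
from h import *
import sys
o=r.get_obs();R=Ro.from_rotvec(o["orientation"]).as_matrix();y,*p=map(float,sys.argv[1:5])
a=np.radians(y);Rt=np.array([[np.cos(a),np.sin(a),0],[np.sin(a),-np.cos(a),0],[0,0,-1]])
tw=Ro.from_matrix(R.T@Rt).as_rotvec();d=np.array(p)-o["tcp_pos"]
print("t",round(o["clock"],2),"tcp",np.round(o["tcp_pos"],4),"yaw",round(np.degrees(np.arctan2(R[1,0],R[0,0])),2),"z",R[:2,2].round(4),"F",np.round(o["contact_force"],1),"M",np.round(o["moment"],2),"w",round(o["grip_width"],4))
print("dp",(R.T@d/.12).round(3),"dp after turning",(Rt.T@d/.12).round(3),"twist",(np.degrees(tw)/120).round(4),"deg",np.degrees(tw).round(2))
E
python3 go.py 12.2 .5034 .1357 .3362
```

```text
t 6.1 tcp [0.5084 0.0857 0.3361] yaw 10.75 z [-0.0147 -0.0017] F [-0.  0. -1.] M [ 0.04  0.03 -0.05] w 0.0136
dp [ 0.037 -0.417 -0.001] dp after turning [ 0.047 -0.416 -0.001] twist [-0.0006  0.0071 -0.0121] deg [-0.07  0.85 -1.45]
```

{"method": "apply_moves", "body": {
  "dp": [
    [0,0,0],
    [0.023,-0.208,0],
    [0.023,-0.208,0],
    [0,0,0],
    [0,0,0.08],
    [0,0,0.06],
    [0,0,0]
  ],
  "twist": [
    [-0.001,0.007,-0.012],
    [0,0,0],
    [0,0,0],
    [0,0,0],
    [0,0,0],
    [0,0,0],
    [0,0,0]
  ],
  "jaw": [255,255,255,255,255,255,255]
}}

```text
clock: 6.8
tcp_pos: [0.5027, 0.1343, 0.3161]
orientation: [3.123, 0.314, 0.001]
contact_force: [-0.9, 0.3, -1.0]
grip_width: 0.0136
```

```bash
python3 look.py w6; python3 go.py 12.2 .5034 .1357 .305
```

```text
6.8 [0.5027 0.1343 0.3161] [3.123e+00 3.140e-01 1.000e-03] joints [ 0.13  0.4  -0.62  1.97  0.31  0.86 -0.46]
toolx ang 11.484549207354343 z [ 0.001 -0.003 -1.   ]
t 6.85 tcp [0.5028 0.1342 0.3164] yaw 11.47 z [ 0.0013 -0.0029] F [-0.2 -0.8 -1.6] M [-0.01  0.03 -0.02] w 0.0133
dp [ 0.007 -0.011  0.095] dp after turning [ 0.007 -0.011  0.095] twist [ 0.0015 -0.0003 -0.0061] deg [ 0.18 -0.04 -0.73]
```

View pics/w6.png

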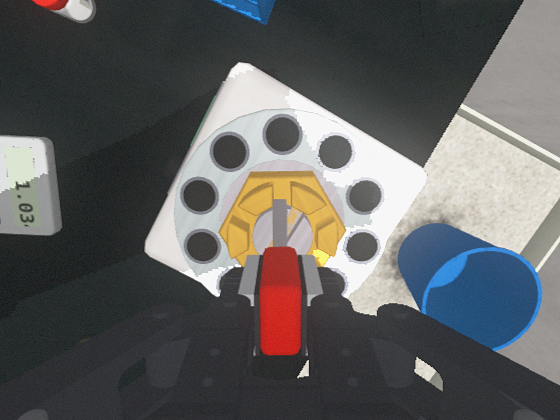

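The blade, at u about 280, points along the upper nut slot, at u about 283. I'll correct and come down to just above the crown.

{"method": "apply_moves", "body": {
  "dp": [
    [0.007,-0.011,0.03],
    [0,0,0.03],
    [0,0,0.015],
    [0,0,0]
  ],
  "twist": [
    [0.0015,0,-0.006],
    [0,0,0],
    [0,0,0],
    [0,0,0]
  ],
  "jaw": [255,255,255,255]
}}

```text
clock: 7.25
tcp_pos: [0.5039, 0.1344, 0.3066]
orientation: [3.124, 0.331, 0.001]
contact_force: [-0.0, -0.4, -1.3]
grip_width: 0.0132
```

```bash
python3 look.py w7; python3 go.py 12.2 .5034 .1357 .2965
python3 - <<'E'
import pickle
from h import *
f,o=pickle.load(open("w7.pkl","rb"))
cv2.imwrite("pics/w7c.png",cv2.resize(f["color"][140:290,200:370],None,fx=4,fy=4,interpolation=cv2.INTER_CUBIC)[:,:,::-1])
E
```

```text
7.25 [0.5039 0.1344 0.3066] [3.124e+00 3.310e-01 1.000e-03] joints [ 0.13  0.42 -0.62  1.98  0.32  0.84 -0.46]
toolx ang 12.098899911519489 z [ 0.001  0.    -1.   ]
t 7.3 tcp [0.5039 0.1344 0.3067] yaw 12.1 z [0.0008 0.0001] F [-0.4 -0.3 -0.6] M [-0.02 -0.07  0.03] w 0.014
dp [-0.002 -0.012  0.085] dp after turning [-0.002 -0.012  0.085] twist [ 0.0001 -0.0004 -0.0008] deg [ 0.01 -0.04 -0.1 ]
```

View pics/w7c.png

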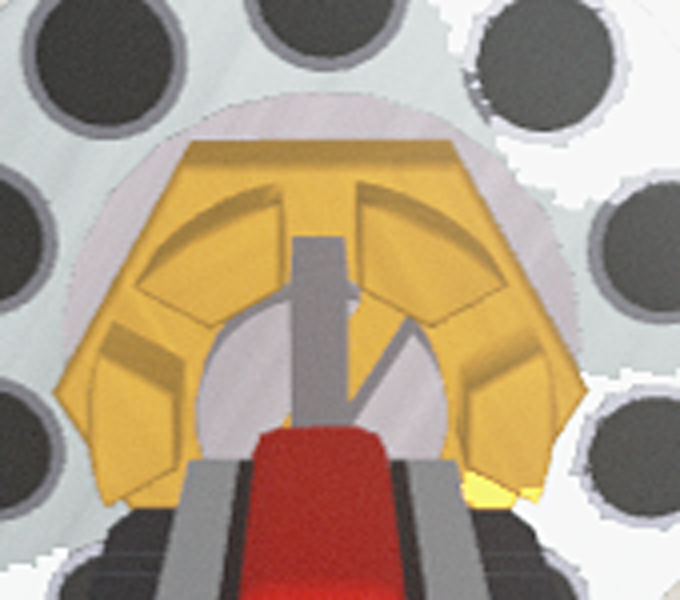

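Blade centre is at crop 319 and slot centre at crop 320.5, so they are well aligned. I'll lower gently.

{"method": "apply_moves", "body": {
  "dp": [
    [0,-0.012,0.02],
    [0,0,0.02],
    [0,0,0.015],
    [0,0,0.008],
    [0,0,0]
  ],
  "twist": [
    [0,0,-0.001],
    [0,0,0],
    [0,0,0],
    [0,0,0],
    [0,0,0]
  ],
  "jaw": [255,255,255,255,255]
}}

```text
clock: 7.8
tcp_pos: [0.5037, 0.1361, 0.2988]
orientation: [-3.124, -0.335, -0.002]
contact_force: [-0.4, -0.8, -1.5]
grip_width: 0.0131
```

```bash
python3 go.py 12.2 .5034 .1357 .2975
```

```text
t 7.8 tcp [0.5037 0.1361 0.2988] yaw 12.24 z [0.0015 0.0002] F [-0.4 -0.8 -1.5] M [ 0.02  0.01 -0.02] w 0.0131
dp [-0.003  0.003  0.011] dp after turning [-0.003  0.003  0.011] twist [ 0.     -0.0007  0.0003] deg [ 0.01 -0.09  0.04]
```

{"method": "apply_moves", "body": {
  "dp": [
    [-0.003,0.003,0.008],
    [0,0,0.006],
    [0,0,0]
  ],
  "twist": [
    [0,0,0],
    [0,0,0],
    [0,0,0]
  ],
  "jaw": [255,255,255]
}}

```text
clock: 8.1
tcp_pos: [0.5035, 0.1356, 0.297]
orientation: [-3.124, -0.335, -0.003]
contact_force: [-0.3, -1.3, -1.7]
grip_width: 0.0133
```

```bash
python3 go.py 12.2 .5034 .1357 .2965
```

```text
t 8.1 tcp [0.5035 0.1356 0.297 ] yaw 12.23 z [0.0016 0.0003] F [-0.3 -1.3 -1.7] M [-0.01  0.04 -0.03] w 0.0133
dp [-0.    -0.001  0.004] dp after turning [-0.    -0.001  0.004] twist [ 0.     -0.0008  0.0003] deg [ 0.01 -0.09  0.03]
```

{"method": "apply_moves", "body": {
  "dp": [
    [0,0,0.005],
    [0,0,0]
  ],
  "twist": [
    [0,0,0],
    [0,0,0]
  ],
  "jaw": [255,255]
}}

```text
clock: 8.3
tcp_pos: [0.5035, 0.1357, 0.2965]
orientation: [-3.124, -0.335, -0.003]
contact_force: [-0.1, 0.1, -0.8]
grip_width: 0.0131
```

```bash
python3 go.py 12.2 .5034 .1357 .2965; python3 look.py w8
python3 - <<'E'
import pickle
from h import *
f,o=pickle.load(open("w8.pkl","rb"))
cv2.imwrite("pics/w8c.png",cv2.resize(f["color"][140:290,200:370],None,fx=4,fy=4,interpolation=cv2.INTER_CUBIC)[:,:,::-1])
E
```

```text
t 8.3 tcp [0.5035 0.1357 0.2965] yaw 12.24 z [0.0019 0.0003] F [-0.1  0.1 -0.8] M [ 0.02  0.04 -0.  ] w 0.0131
dp [-0.001 -0.001  0.   ] dp after turning [-0.001 -0.001  0.   ] twist [ 0.0001 -0.0009  0.0003] deg [ 0.01 -0.11  0.04]
8.3 [0.5035 0.1357 0.2965] [-3.124e+00 -3.350e-01 -3.000e-03] joints [ 0.12  0.43 -0.62  1.99  0.34  0.82 -0.47]
toolx ang 12.235597018707972 z [ 0.002  0.    -1.   ]
```

View pics/w8c.png

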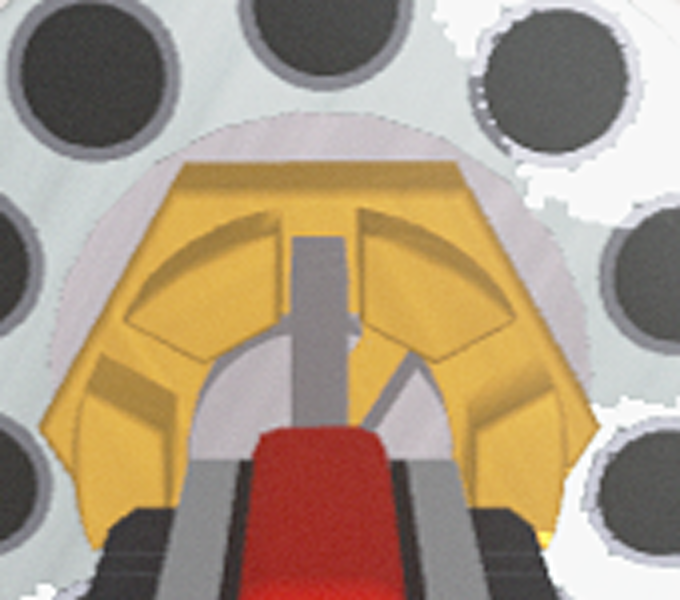

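The blade sits in the nut's slot pair with no load, at about foot 99 mm. Now I turn clockwise (tool +z) in small rows.

{"method": "apply_moves", "body": {
  "dp": [
    [0,0,0],
    [0,0,0],
    [0,0,0],
    [0,0,0],
    [0,0,0],
    [0,0,0],
    [0,0,0]
  ],
  "twist": [
    [0,0,0.018],
    [0,0,0.018],
    [0,0,0.018],
    [0,0,0.018],
    [0,0,0.018],
    [0,0,0.018],
    [0,0,0]
  ],
  "jaw": [255,255,255,255,255,255,255]
}}

```text
clock: 9.05
tcp_pos: [0.5036, 0.1356, 0.2965]
orientation: [3.141, -0.03, 0.004]
contact_force: [1.2, 0.3, -2.3]
grip_width: 0.0137
```

```bash
python3 go.py -17.6 .5034 .1357 .2967; python3 look.py w9
python3 - <<'E'
import pickle
from h import *
f,o=pickle.load(open("w9.pkl","rb"))
cv2.imwrite("pics/w9c.png",cv2.resize(f["color"][140:290,200:370],None,fx=4,fy=4,interpolation=cv2.INTER_CUBIC)[:,:,::-1])
E
```

```text
t 9.05 tcp [0.5036 0.1356 0.2965] yaw -1.09 z [ 0.0025 -0.0002] F [ 1.2  0.3 -2.3] M [-0.05  0.01  0.11] w 0.0137
dp [-0.001 -0.001 -0.001] dp after turning [-0.001 -0.    -0.001] twist [-1.000e-04 -1.200e-03  1.376e-01] deg [-1.000e-02 -1.400e-01  1.651e+01]
9.05 [0.5036 0.1356 0.2965] [ 3.141 -0.03   0.004] joints [ 0.07  0.42 -0.56  1.99  0.31  0.81 -0.68]
toolx ang -1.089613052295398 z [ 0.002 -0.    -1.   ]
```

View pics/w9c.png

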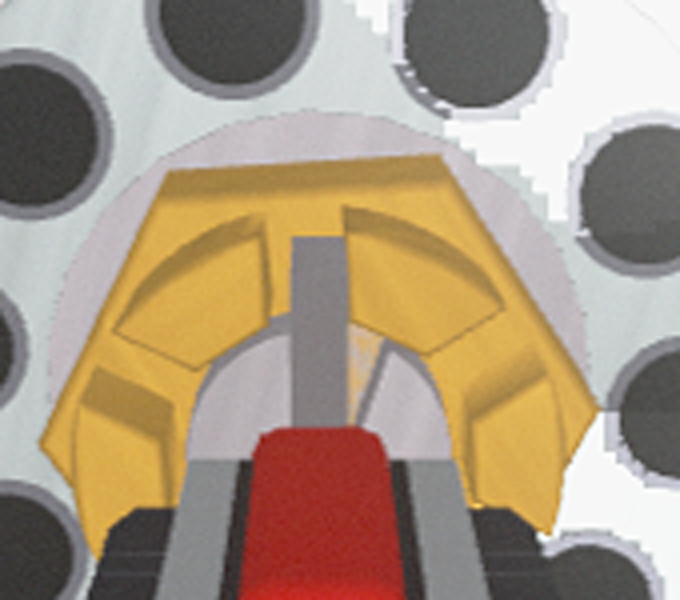

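The nut follows, lagging about 3° by the play. I'll continue.

{"method": "apply_moves", "body": {
  "dp": [
    [0,0,-0.001],
    [0,0,0],
    [0,0,0],
    [0,0,0],
    [0,0,0],
    [0,0,0],
    [0,0,0],
    [0,0,0]
  ],
  "twist": [
    [0,0,0.018],
    [0,0,0.018],
    [0,0,0.018],
    [0,0,0.018],
    [0,0,0.018],
    [0,0,0.018],
    [0,0,0.012],
    [0,0,0]
  ],
  "jaw": [255,255,255,255,255,255,255,255]
}}

```text
clock: 9.9
tcp_pos: [0.5035, 0.1357, 0.2965]
orientation: [3.113, -0.421, 0.004]
contact_force: [0.5, -1.0, -1.1]
grip_width: 0.0137
```

```bash
python3 go.py -17.6 .5034 .1357 .2967; python3 look.py w10
python3 - <<'E'
import pickle
from h import *
f,o=pickle.load(open("w10.pkl","rb"))
cv2.imwrite("pics/w10c.png",cv2.resize(f["color"][140:290,200:370],None,fx=4,fy=4,interpolation=cv2.INTER_CUBIC)[:,:,::-1])
E
```

```text
t 9.9 tcp [0.5035 0.1357 0.2965] yaw -15.41 z [ 0.0023 -0.0006] F [ 0.5 -1.  -1.1] M [-0.03  0.02  0.09] w 0.0137
dp [-0.001 -0.    -0.002] dp after turning [-0.001 -0.    -0.002] twist [-0.     -0.0011  0.0182] deg [-0.   -0.14  2.19]
9.9 [0.5035 0.1357 0.2965] [ 3.113 -0.421  0.004] joints [ 0.03  0.41 -0.51  1.99  0.27  0.8  -0.9 ]
toolx ang -15.412826283655905 z [ 0.002 -0.001 -1.   ]
```

View pics/w10c.png

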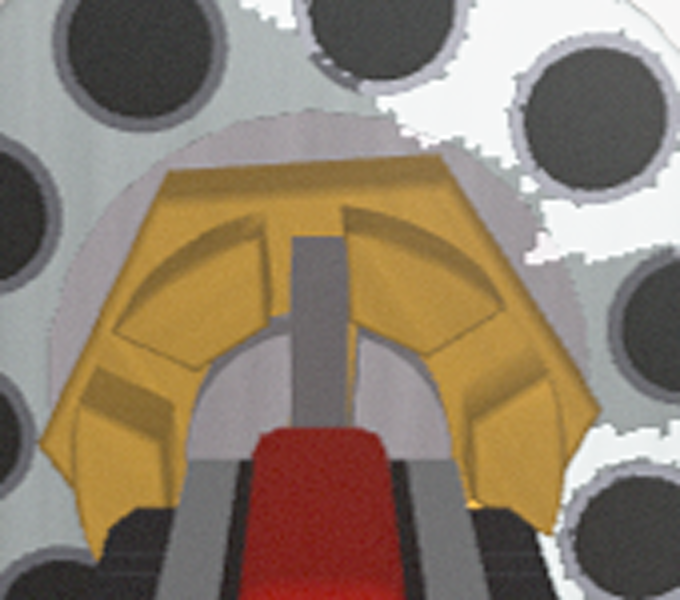

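About 2° remains; the cross slot's right edge at crop (353,380) is nearly parallel to the blade. I'll finish the turn, then feel downward.

{"method": "apply_moves", "body": {
  "dp": [
    [0,0,0],
    [0,0,0],
    [0,0,0.006],
    [0,0,0.006],
    [0,0,0]
  ],
  "twist": [
    [0,0,0.012],
    [0,0,0.007],
    [0,0,0],
    [0,0,0],
    [0,0,0]
  ],
  "jaw": [255,255,255,255,255]
}}

```text
clock: 10.45
tcp_pos: [0.5035, 0.1358, 0.2954]
orientation: [3.104, -0.484, 0.004]
contact_force: [-0.1, -0.5, -1.1]
grip_width: 0.0136
```

```bash
python3 go.py -17.6 .5034 .1357 .2875
```

```text
t 10.45 tcp [0.5035 0.1358 0.2954] yaw -17.74 z [ 0.0025 -0.0006] F [-0.1 -0.5 -1.1] M [-0.06  0.11  0.24] w 0.0136
dp [-0.     0.001  0.066] dp after turning [-0.     0.001  0.066] twist [-0.0001 -0.0012 -0.0012] deg [-0.01 -0.15 -0.14]
```

{"method": "apply_moves", "body": {
  "dp": [
    [0,0,0.007],
    [0,0,0.007],
    [0,0,0]
  ],
  "twist": [
    [0,0,0],
    [0,0,0],
    [0,0,0]
  ],
  "jaw": [255,255,255]
}}

```text
clock: 10.75
tcp_pos: [0.5035, 0.136, 0.2939]
orientation: [3.104, -0.484, 0.004]
contact_force: [-0.0, -1.0, 0.7]
grip_width: 0.0134
```

```bash
python3 go.py -17.6 .5034 .1357 .2875
```

```text
t 10.75 tcp [0.5035 0.136  0.2939] yaw -17.71 z [ 0.0027 -0.0005] F [-0.  -1.   0.7] M [-0.09  0.12  0.12] w 0.0134
dp [-0.     0.003  0.053] dp after turning [0.    0.003 0.053] twist [-0.0002 -0.0013 -0.0009] deg [-0.02 -0.16 -0.11]
```

{"method": "apply_moves", "body": {
  "dp": [
    [0,0.003,0.007],
    [0,0,0.007],
    [0,0,0]
  ],
  "twist": [
    [0,0,0],
    [0,0,0],
    [0,0,0]
  ],
  "jaw": [255,255,255]
}}

```text
clock: 11.05
tcp_pos: [0.5034, 0.1359, 0.2922]
orientation: [-3.104, 0.483, -0.005]
contact_force: [-0.9, 0.5, 1.5]
grip_width: 0.0136
```

```bash
python3 go.py -17.6 .5034 .1357 .2875;  python3 look.py w11
python3 - <<'E'
import pickle
from h import *
f,o=pickle.load(open("w11.pkl","rb"))
cv2.imwrite("pics/w11c.png",cv2.resize(f["color"][140:290,200:370],None,fx=4,fy=4,interpolation=cv2.INTER_CUBIC)[:,:,::-1])
E
```

```text
t 11.05 tcp [0.5034 0.1359 0.2922] yaw -17.69 z [0.0031 0.    ] F [-0.9  0.5  1.5] M [-0.06  0.18  0.16] w 0.0136
dp [0.    0.002 0.039] dp after turning [0.    0.002 0.039] twist [-0.0004 -0.0014 -0.0008] deg [-0.05 -0.17 -0.09]
11.05 [0.5034 0.1359 0.2922] [-3.104  0.483 -0.005] joints [ 0.02  0.41 -0.49  2.    0.27  0.79 -0.94]
toolx ang -17.692486660867708 z [ 0.003  0.    -1.   ]
```

View pics/w11c.png

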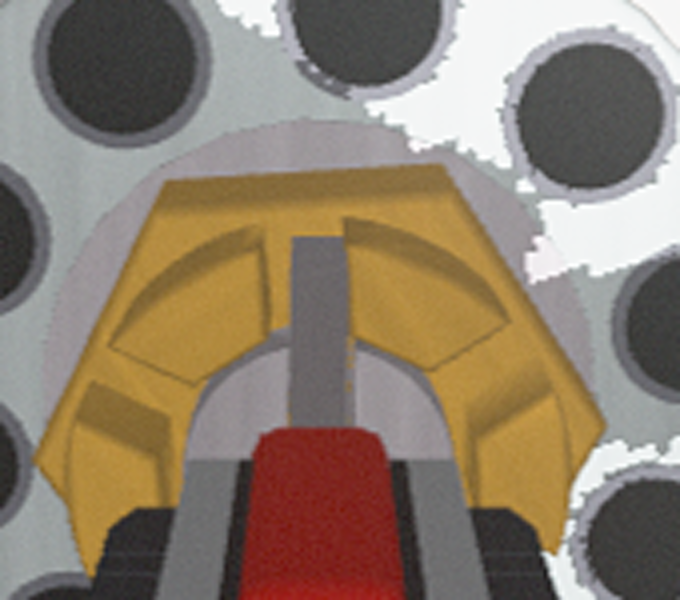

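The key has not slid in the grip and the nut looks nearer, so the blade is going into the cross slot under about 2 N. I'll continue gently.

{"method": "apply_moves", "body": {
  "dp": [
    [0,0.002,0.007],
    [0,0,0.007],
    [0,0,0]
  ],
  "twist": [
    [0,0,0],
    [0,0,0],
    [0,0,0]
  ],
  "jaw": [255,255,255]
}}

```text
clock: 11.4
tcp_pos: [0.5034, 0.1358, 0.2905]
orientation: [-3.103, 0.483, -0.005]
contact_force: [-0.6, -0.0, 2.0]
grip_width: 0.0133
```

```bash
python3 go.py -17.6 .5034 .1357 .2875
```

```text
t 11.4 tcp [0.5034 0.1358 0.2905] yaw -17.69 z [0.0033 0.0004] F [-0.6 -0.   2. ] M [0.06 0.14 0.08] w 0.0133
dp [0.    0.001 0.025] dp after turning [0.    0.001 0.025] twist [-0.0006 -0.0015 -0.0008] deg [-0.08 -0.17 -0.09]
```

{"method": "apply_moves", "body": {
  "dp": [
    [0,0.001,0.007],
    [0,0,0.007],
    [0,0,0]
  ],
  "twist": [
    [0,0,0],
    [0,0,0],
    [0,0,0]
  ],
  "jaw": [255,255,255]
}}

```text
clock: 11.7
tcp_pos: [0.5034, 0.1358, 0.2887]
orientation: [-3.103, 0.483, -0.005]
contact_force: [-0.1, 0.2, 1.1]
grip_width: 0.0134
```

```bash
python3 go.py -17.6 .5034 .1357 .2875
```

```text
t 11.7 tcp [0.5034 0.1358 0.2887] yaw -17.69 z [0.0034 0.0005] F [-0.1  0.2  1.1] M [0.04 0.18 0.14] w 0.0134
dp [0.001 0.001 0.01 ] dp after turning [0.001 0.001 0.01 ] twist [-0.0007 -0.0015 -0.0007] deg [-0.09 -0.17 -0.09]
```

{"method": "apply_moves", "body": {
  "dp": [
    [0,0,0.006],
    [0,0,0.004],
    [0,0,0]
  ],
  "twist": [
    [0,0,0],
    [0,0,0],
    [0,0,0]
  ],
  "jaw": [255,255,255]
}}

```text
clock: 12.0
tcp_pos: [0.5034, 0.1358, 0.2874]
orientation: [-3.103, 0.483, -0.005]
contact_force: [-0.4, 0.4, 1.7]
grip_width: 0.0135
```

```bash
python3 go.py -17.6 .5034 .1357 .2875
```

```text
t 12.0 tcp [0.5034 0.1358 0.2874] yaw -17.69 z [0.0034 0.0005] F [-0.4  0.4  1.7] M [0.02 0.3  0.17] w 0.0135
dp [ 0.001  0.001 -0.   ] dp after turning [ 0.001  0.001 -0.   ] twist [-0.0007 -0.0015 -0.0007] deg [-0.08 -0.18 -0.09]
```

{"method": "apply_moves", "body": {
  "dp": [
    [0,0,0.005],
    [0,0,0]
  ],
  "twist": [
    [0,0,0],
    [0,0,0]
  ],
  "jaw": [255,255]
}}

```text
clock: 12.2
tcp_pos: [0.5034, 0.1359, 0.2874]
orientation: [-3.104, 0.483, -0.005]
contact_force: [-0.8, -0.2, -0.8]
grip_width: 0.0138
```

```bash
python3 go.py -17.6 .5034 .1357 .2875; python3 look.py w12
python3 - <<'E'
import pickle
from h import *
f,o=pickle.load(open("w12.pkl","rb"))
cv2.imwrite("pics/w12c.png",cv2.resize(f["color"][140:290,200:370],None,fx=4,fy=4,interpolation=cv2.INTER_CUBIC)[:,:,::-1])
E
```

```text
t 12.2 tcp [0.5034 0.1359 0.2874] yaw -17.69 z [ 0.0034 -0.    ] F [-0.8 -0.2 -0.8] M [0.02 0.17 0.13] w 0.0138
dp [ 0.001  0.002 -0.   ] dp after turning [ 0.001  0.002 -0.   ] twist [-0.0005 -0.0015 -0.0007] deg [-0.06 -0.19 -0.09]
12.2 [0.5034 0.1359 0.2874] [-3.104  0.483 -0.005] joints [ 0.02  0.42 -0.49  2.    0.28  0.78 -0.95]
toolx ang -17.6876695520367 z [ 0.003 -0.    -1.   ]
```

View pics/w12c.png

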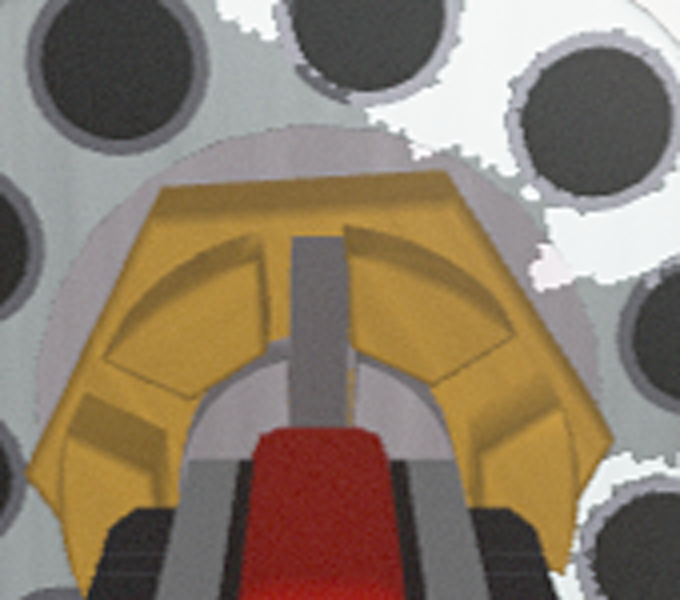

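Run:
```python
import pickle
from h import *
for n in("w8","w12"):
    f,o=pickle.load(open(n+".pkl","rb"));C=cloud(f)
    print(n,"blade top z",np.median(C[203:240,275:286,2]),"crown z",np.median(C[205:222,240:255,2]),"tab z",np.median(C[258:280,272:290,2]), "spindle",np.median(C[235:250,255:265,2]))
f,o=pickle.load(open("w12.pkl","rb"));C=cloud(f)
print(C[[201,205,215,230,240],280].round(4))
```

```text
w8 blade top z 0.12001114164648909 crown z 0.10394835340896595 tab z 0.14504070090744492 spindle 0.09915218026734057
w12 blade top z 0.11099772475890199 crown z 0.1035076365303886 tab z 0.13590069797034393 spindle 0.099244296493268
[[0.512  0.162  0.0957]
 [0.5121 0.1621 0.1035]
 [0.5113 0.1597 0.1104]
 [0.5092 0.1533 0.1096]
 [0.508  0.1495 0.1107]]
```

Blade top measures 111.0 mm, so the foot is at 90 mm and the key is home. I'll release and rise straight up.

{"method": "apply_moves", "body": {
  "dp": [
    [0,0,0],
    [0,0,0],
    [0,0,0],
    [0,0,0],
    [0,0,0],
    [0,0,0],
    [0,0,-0.05],
    [0,0,-0.1],
    [0,0,-0.2],
    [0,0,-0.3],
    [0,0,-0.2],
    [0,0,0]
  ],
  "twist": [
    [0,0,0],
    [0,0,0],
    [0,0,0],
    [0,0,0],
    [0,0,0],
    [0,0,0],
    [0,0,0],
    [0,0,0],
    [0,0,0],
    [0,0,0],
    [0,0,0],
    [0,0,0]
  ],
  "jaw": [0,0,0,0,0,0,0,0,0,0,0,0]
}}

```text
clock: 13.45
tcp_pos: [0.5031, 0.1357, 0.396]
orientation: [-3.103, 0.484, -0.005]
contact_force: [0.1, -0.3, -0.5]
grip_width: 0.0853
```

```bash
python3 look.py w13
python3 - <<'E'
import pickle
from h import *
from bench import r
f,o=pickle.load(open("w13.pkl","rb"));C=cloud(f);m=red(f["color"])
d=C[...,:2]-np.array([.5034,.1357]);rr=np.hypot(d[...,0],d[...,1])
print("tab top",np.percentile(C[m&(rr<.03)][:,2],95))
t=m&(rr<.03)&(C[...,2]>.146);print(cv2.minAreaRect((C[t][:,:2]*1e3).astype(np.float32)))
b=~m&(rr<.03)&(abs(C[...,2]-.111)<.0025);print("blade top z",np.median(C[b][:,2]),b.sum(),cv2.minAreaRect((C[b][:,:2]*1e3).astype(np.float32)))
m2=(abs(C[...,2]-.104)<.002)&(rr>.020)&(rr<.0285);a=np.arctan2(d[...,1],d[...,0])[m2]
print("slot mod60",(np.degrees(np.angle(np.exp(6j*a).mean())/6)+30)%60)
f,_=grab(r,"scene");f2,_=grab(r,"top")
cv2.imwrite("pics/fin.png",np.vstack([cv2.resize(f["color"][170:320,150:360],None,fx=2.6,fy=2),cv2.resize(f2["color"][140:270,170:400],None,fx=2.374,fy=2)[:,:546]])[:,:,::-1])
E
```

```text
13.45 [0.5031 0.1357 0.396 ] [-3.103  0.484 -0.005] joints [ 0.07  0.28 -0.54  1.9   0.17  1.   -0.85]
toolx ang -17.727649580024444 z [ 0.004  0.001 -1.   ]
tab top 0.1511232589741149
((503.5742492675781, 136.12069702148438), (25.182798385620117, 13.08056640625), 71.71026611328125)
blade top z 0.11118201237651404 206 ((504.66900634765625, 134.99322509765625), (55.81001281738281, 9.650747299194336), 74.1081314086914)
slot mod60 15.394025998016694
```

View pics/w13.png

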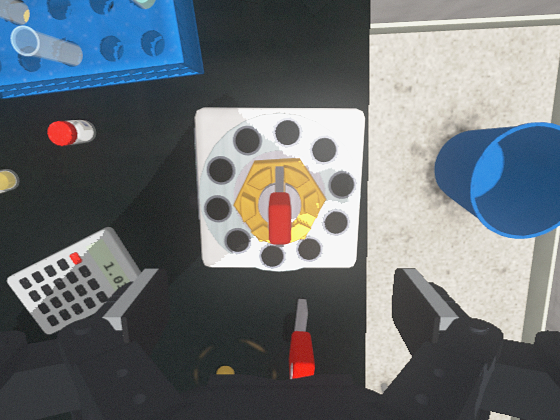

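View pics/fin.png

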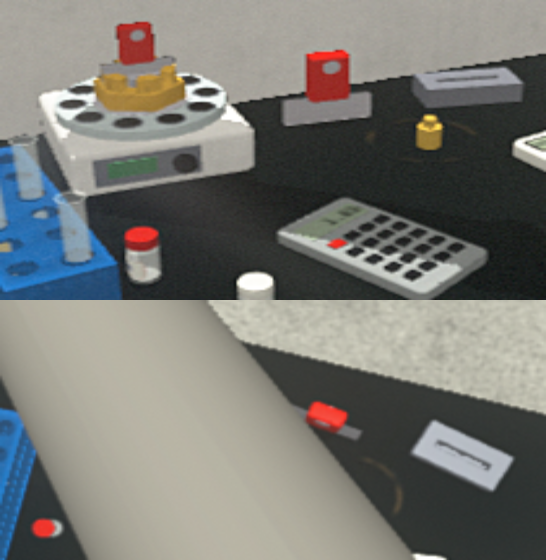

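The key stands upright in the nut: tab top at z 0.151, blade top at 0.111, tab centre within 0.5 mm of the axis. The nut angle is about 0.99 rad and the arm is clear.

```bash
python3 -c "
from bench import r
print(r.hand_in())"
```

```text
the job is handed in; nothing more can be done
None
```

The locking key stands home and upright across the nut and the spindle, and the job was handed in at about 13.5 s of the 70 s allowed. The hand-in gives no verdict, so the result rests on my own checks.

- **What I did:** I took the smaller red-tabbed key from its grey holder and lowered it into the nut's next slot pair without feeling any load. I turned the nut clockwise, with the tool turning about 30°, and let the key down into the cross slot. Vertical force read between contact steps stayed under about 3 N. I then opened the gripper and rose clear.
- **Key position:** After release, the blade top was at z 0.111 m, which puts the foot at about 90 mm. The tab centre was within 0.5 mm of the spindle axis. The tab top was at 0.151 m against 0.150 m expected.
- **Nut and surroundings:** The nut angle went from about 0.52 to about 0.99 rad. In the last pictures, the weight, the red-capped vial and the larger key look undisturbed; I did not measure their positions.
- **What was less certain:**
  - The felt floor contact was not clear in the force reading: the last downward step did not move the key, but the force read near zero. I relied on the depth measurement that the key was home.
  - The two cross-slot angle estimates differed by about 2° (70.6° by depth, 72.5° by image edges). I went by the edges, and the key entered freely.

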